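# Sanitise the wash basket and hang it up to dry

## Task

The red wash basket stands on the drip tray in front of the sanitiser bottle. While it stands there, press the bottle's blue cap all the way down and let it spring back up; then hang the red basket by its handle on the empty hook, with the raised middle of the handle resting in the hook, so that it hangs level, still and free. Leave the white basket hanging where it is and do not shift the other things on the bench.

Things in the scene. Friction and masses are not known exactly. Their poses are not given: they have to be found in the camera images.
- basket: Loose red basket, 80 (x) x 110 (y) x 55 mm tall, 0.1-0.2 kg, upright on the drip tray. Origin: centre of underside. A rigid black handle (10 thick round bar) arches over it in its y-z plane: uprights at y = -53 and +53, level top bar along y with axis 135 above origin, rising between y = -12 and +12 to a peak at 142. Straight parts: |y| = 17 to 48. Gap rim to bar 75.
- basket_handle (a point): Centre of the handle's top bar at its peak (bar axis), 142 mm above the basket's origin; axes as the basket.
- station: Fixed white drip tray, mm: 300 (x) x 170 (y), floor 8 high, rim 14 high; origin at the centre of its underside; z up. The fixed sanitiser bottle (68 across, pale blue with a blue band, in a grey holder) stands at its x = +95, y = 0; the basket stands on the other (-x) half.
- spray_spot (a point): Point on the tray's floor under the nozzle's aim, tray x = -70 mm, y = 0, where the basket starts (within 15 mm, turned up to 0.2 rad relative to the tray).
- cap_top (a point): Centre of the top face of the bottle's round blue pump cap (mm: 38 across, 20 tall; top about 184 above the bench at rest); it moves with the cap. A blue nozzle sticks out from the cap towards the basket, to 63 from the cap's axis.
- cap (a joint): How far the cap is pressed down, m: 0 at rest (up), 0.008 fully down. Sprung: starts to move at about 2.4 N, about 8 N to bottom; springs back when released.
- bare_hook: Fixed stand with an empty hook (mm): white foot 100 across and 12 tall, vertical aluminium post 16 thick and 225 tall on its axis, yellow hook rod 8 thick going from the post along the stand's -x at about 200 high, with an upturned end. Origin: centre of the foot's underside. Turned up to 0.25 rad in yaw. Nothing hangs on it.
- bare_hook_seat (a point): Centre of the bare hook's seat (rod axis in its low level part), stand x = -72 mm, 200 mm above the bench; axes as the stand. The rod rises gently to 210 at the post, and steeply to the tip at stand x = -102 (top of tip 228 high). A basket hung here has its handle peak (bar axis) 10 above this point, its underside about 68 above the bench.
- used_hook: The other fixed stand, same shape, whose hook already carries the white basket. Either stand may be the left or the right one.
- white_basket: Loose white basket of the same shape with a grey handle, hanging on the used hook; leave it hanging. Origin: centre of its underside.
- well_plate: Bystander: loose white 40-well plate, 128 x 86 x 16 mm. Origin: centre of its underside.
- discs: Bystander: loose small stack of round white paper sample cards, 60 across, 15 tall mm. Origin: centre of its underside.
- marker: Bystander: loose white and blue marker pen, about 140 long mm. Origin: centre of its underside.
- mouse: Bystander: loose black computer mouse, 100 x 60 x 34 mm. Origin: centre of its underside.
- beaker: Bystander: loose clear plastic beaker, 66 across, 80 tall mm. Origin: centre of its underside.
- tip_box: Bystander: loose orange pipette-tip box, 120 x 85 x 55 mm. Origin: centre of its underside.
There are look-alikes about, which are no part of the job. What is shaped like the bare_hook but purple is not meant.

How it is judged:
On the way, in this order (a step that is already met when the one before it is completed fails the run):
1. the cap is pressed all the way down while the red basket stands on the tray in front of the bottle (value of joint cap above 0.0065 m and x of spray_spot in the frame of basket between -0.035 and 0.035 m and y of spray_spot in the frame of basket between -0.035 and 0.035 m and height (world z) of basket below 0.02 m), for 0.05 s.
2. the cap is back up, the basket still standing on the tray in front of the bottle (value of joint cap below 0.0015 m and x of spray_spot in the frame of basket between -0.035 and 0.035 m and y of spray_spot in the frame of basket between -0.035 and 0.035 m and height (world z) of basket below 0.02 m), for 0.1 s.
At the end, for the whole second after the job is handed in: Red basket hangs by its handle on the bare hook: handle peak within 30 mm tipward, 40 mm postward, 22 mm sideways and 0-22 mm above the seat; within 0.25 rad of level; hook bears over 0.4 N; under 0.05 m/s, 0.6 rad/s. Cap up within 1.5 mm. White basket on its own hook (x of basket_handle in the frame of bare_hook_seat between -0.03 and 0.04 m and y of basket_handle in the frame of bare_hook_seat between -0.022 and 0.022 m and z of basket_handle in the frame of bare_hook_seat between 0 and 0.022 m and angle between basket's own z axis and vertical below 0.25 rad and contact force between basket and bare_hook above 0.4 N and linear speed of basket below 0.05 m/s and angular speed of basket below 0.6 rad/s and value of joint cap below 0.0015 m and contact force between white_basket and used_hook above 0.3 N); the robot touches nothing.
It fails at once if the white basket is moved more than 40 mm (distance of white_basket from where it was at the start of the episode above 0.04 m).
It fails at once if a bystander on the bench is shifted more than 30 mm (distance of any of well_plate, discs, marker, mouse, beaker, tip_box from where it was at the start of the episode above 0.03 m).
It also fails if it takes over 64 s, if anything falls off the work surface, if the arm or the gripper's body presses on something with over 40 N, if the wrist force passes 120 N, or if a joint passes its speed limit or range.

## Robot

A 6-joint arm with a two-finger parallel gripper is mounted at the origin on the work surface. World frame = base frame: x ahead of the robot, y to its left, z up, the work surface at z = 0. Lengths are in m, angles in rad, forces in N, time in s.
With the tool pointing down it reaches from about 0.425 to 0.925 m from the base axis. Payload 12.5 kg.
Tool frame: the origin (TCP) lies between the finger pads; the fingertips stand 17 mm ahead of it and the grasp point (between the pads) lies 2 mm behind it; z points along the fingers, y is the line along which they close (so a half turn about z gives the same grasp; the last joint's range is limited). The gripper opens to 85 mm and grips with 20 to 120 N. Pads are 22 mm wide; open, the fingers measure 114 mm over their backs; the gripper's body (76 mm by 85 mm) begins 54 mm behind the grasp point. The pads swing forward as they close: fully open they stand 13 mm farther back than shut.
Start: joints at [-1.377, 0.491, 1.559, -0, 1.092, -0.106], TCP at [0.185, -0.597, 0.248] pointing down, gripper open.
Joint ranges: [-3.1, 3.1], [-0.84, 2.19], [0.05, 2.79], [-1.13, 4.28], [0.06, 2.93], [-2.69, 2.69]. Speed limits (rad/s): [2.22, 2.22, 2.79, 3.14, 3.14, 3.14].

## Interface

Orientations are given as [roll, pitch, yaw] about the fixed x, y, z axes, in that order (R = Rz(yaw) Ry(pitch) Rx(roll)).
In Python, from plant import r gives the robot as it stands.
- The arm moves only by the shell command python3 -m inch 'ROWS' [FORCE]. ROWS is JSON, a list of rows, each a list of 7 numbers: the turn, a rotation vector about the world's x, y, z in units of 90 degrees (1.0 is 90 degrees), then the shift along the world's x, y, z in units of 0.6 m (1.0 is 0.6 m), then the opening, from -1 (shut) to 1 (fully open). A call has 1 to 10 rows; each row is the pose to reach, as a shift and turn from the pose commanded when the call began; what a row does not reach only later rows make up. A row lasts 1/8 s, in which the tool goes at most 62.5 mm and 10.7 degrees, less where a joint would pass 70% of its speed; a pose out of reach is approached as far as the arm can. A call with a number of a shift or a turn outside -1 to 1 is refused whole. A call with a gripper value outside its range is refused whole. The fingers move at their own pace and stop on an object; FORCE is the grip in N (left out, the last holds). Time passes only in rows, so rows that repeat a pose let the fingers close. It gives the time, the measured TCP pose, the force, the opening and the grip force at its end, in the units of the state.
- r.sense(): the state, without advancing time (a new reading comes with each control period).
- r.grab_frame(name): name is "scene" or "top" or "wrist"; returns the picture (480x640x3 uint8, red, green, blue); there is no depth.
- r.camera_info(name): a dict with "fov_y" (degrees; the focal length in pixels is half the picture's height over the tangent of half this angle, whatever the lens; pixels are square), "cx", "cy" (the principal point, pixels), "extrinsics" (4x4, takes a point from world to camera coordinates); the wrist camera has in their place "T_tool_cam" (4x4, takes a point from camera to tool coordinates, whose origin is the TCP and whose axes are the flange's). Camera axes: x right, y down, z forward; pixel columns grow to the right and rows downward; lengths in m; the calibration is good to about 2 mm. A picture is of the moment at which its call begins: read the wrist's pose just before it. camera_info takes no time and is no camera call.
- r.finish_job(): hands the job in; it is judged then, once.
Trained networks look in the newest picture that a camera, given by its name, has taken for a name from the list of things; names that differ only in an ending like _2 or _b are one class to them, and where a whole thing is asked for, a point or a joint stands for the part that bears it (a point fixed in the world has none). Each returns a list of dicts, best first, with "score" (0 to 1); they miss things now and then, are a little off and sometimes report something else, mostly with a low value. They report only what shows in the picture. A call takes as long as a camera call. They do not tell look-alikes from the thing itself.
- r.trace(query, camera): "region" (480x640 bool, what is visible of it) and "extent" ([left, top, right, bottom] in pixels, round what is visible of it).
The state is a dict: "time": time; "q": joint angles; "qd": joint speeds; "tau": joint torques, N m; "position": TCP position; "orientation": TCP orientation; "wrist_force": force on the tool from outside, world axes, zero at the start; "wrist_torque": the same for the moment, N m; "finger_gap": opening from 0.0 (shut) to 1.0 (fully open); "grip_force": force on a finger pad.
Only numpy, scipy, OpenCV 4.12 (cv2) and the standard library are available. Lean on these libraries where they do the work, as an engineer would, in place of code of your own. Each camera call takes 0.05 s, during which the arm holds its last target. There are 200 camera calls.

## Working session

There is one attempt and no reset: what is moved stays moved. The work goes in short steps, Python scripts to look and compute and a shell command to move; the robot and the scene stay as the last step left them, time stands still between calls to the robot, and variables do not carry over. Pictures are saved under pics/ and viewed, at most 10 in all, crops included, and the job is handed in when it is done.

```bash
mkdir -p pics; ls; python3 - <<'E'
from plant import r
import cv2,numpy as np
s=r.sense();print(s['time'],s['position'],s['orientation'],s['finger_gap'])
for n in("scene","top"):
    f=r.grab_frame(n);cv2.imwrite(f"pics/{n}0.png",f[:,:,::-1])
    c=r.camera_info(n);print(n,c['fov_y'],c['cx'],c['cy'],np.round(c['extrinsics'],3).tolist())
    for q in("basket","white_basket","cap","bare_hook","used_hook","station"):
        for d in r.trace(q,n)[:3]:
            m=d['region'];ys,xs=np.nonzero(m);print(q,round(d['score'],2),d['extent'],xs.mean().round(1),ys.mean().round(1))
print(r.camera_info("wrist"))
E
```

```text
pics
0.0 [ 0.18456951 -0.59692792  0.24772592] [-3.14049817e+00 -1.41242008e-04  2.99812899e-01] 0.9987524673802715
scene 50.21844919035495 325.8076065672436 241.14652851334642 [[-0.789, 0.615, 0.0, 0.459], [0.375, 0.481, -0.792, -0.023], [-0.487, -0.625, -0.61, 1.52], [0.0, 0.0, 0.0, 1.0]]
basket 0.71 [410.9, 300.4, 472.9, 383.7] 444.0 346.9
white_basket 0.83 [253.2, 170.5, 296.9, 238.4] 273.3 211.6
cap 0.8 [391.5, 333.4, 422.5, 359.5] 404.6 344.4
bare_hook 0.7 [264.4, 220.5, 315.4, 324.0] 285.7 288.7
bare_hook 0.66 [340.2, 143.4, 375.7, 228.2] 352.8 205.1
bare_hook 0.57 [468.3, 232.5, 536.1, 337.6] 492.1 302.8
used_hook 0.97 [235.5, 172.9, 281.4, 261.4] 252.0 229.1
station 0.95 [348.7, 316.4, 493.6, 439.9] 411.0 386.2
top 45.5433712784061 328.73103419263947 239.2662054117138 [[0.014, -1.0, 0.016, -0.126], [-0.99, -0.016, -0.142, 0.519], [0.143, -0.014, -0.99, 1.434], [0.0, 0.0, 0.0, 1.0]]
basket 0.88 [148.6, 241.6, 210.6, 283.0] 181.6 262.9
white_basket 0.96 [393.1, 221.4, 450.2, 269.1] 419.4 245.5
cap 0.69 [159.7, 184.7, 177.4, 219.5] 167.3 196.0
bare_hook 0.76 [161.4, 318.6, 204.8, 386.2] 185.5 338.0
bare_hook 0.61 [303.5, 172.6, 337.9, 220.7] 320.7 198.3
bare_hook 0.54 [377.7, 319.9, 402.6, 331.5] 389.1 328.0
used_hook 0.94 [396.1, 206.4, 437.0, 249.2] 420.0 218.0
used_hook 0.61 [300.5, 174.6, 340.0, 225.7] 320.3 198.6
used_hook 0.46 [462.1, 269.7, 503.2, 295.1] 482.5 283.1
station 0.7 [148.8, 183.7, 224.2, 301.5] 188.0 234.7
{'fov_y': 66.91481294410939, 'cx': 317.9730562609799, 'cy': 237.0190087217563, 'T_tool_cam': array([[-2.84452870e-04, -9.49657441e-01, -3.13290065e-01,
         8.01968182e-02],
       [ 9.99999958e-01, -2.88422497e-04, -3.36757785e-05,
         8.42842871e-04],
       [-5.83794493e-05, -3.13290061e-01,  9.49657483e-01,
        -1.25898056e-01],
       [ 0.00000000e+00,  0.00000000e+00,  0.00000000e+00,
         1.00000000e+00]])}
```

View pics/scene0.png

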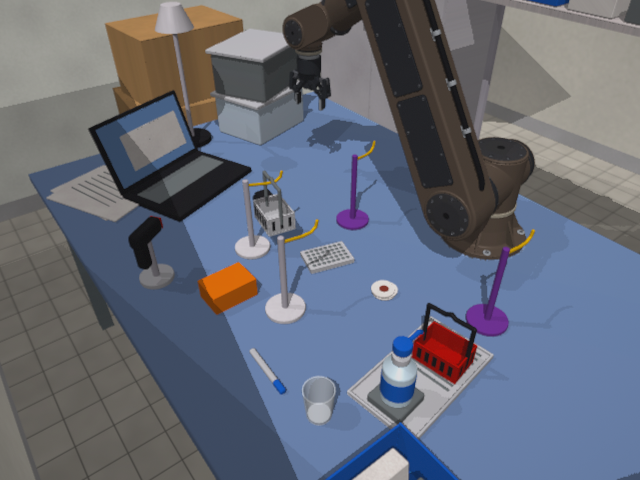

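View pics/top0.png

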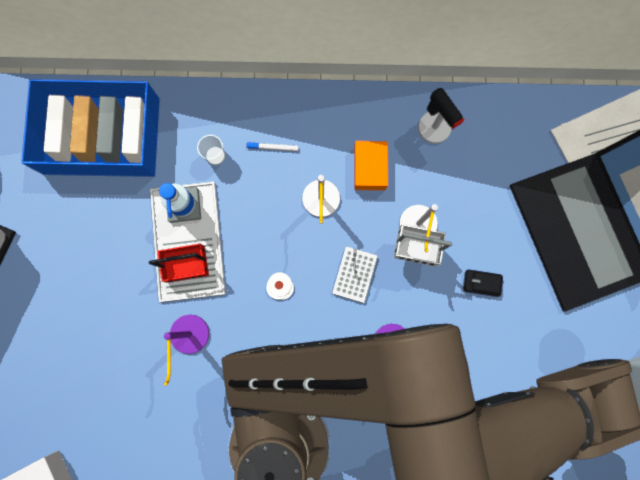

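The pictures show the tray with the bottle (scene 403,345; top 168,190) and the red basket (scene 444,345; top 183,263). The bare white hook is at scene 283,240 and top 321,198, pointing at the robot. The used hook is to its right, and the purple ones are decoys. I'll zoom in on both.

```bash
python3 - <<'E'
import cv2,numpy as np
t=cv2.imread('pics/top0.png');s=cv2.imread('pics/scene0.png')
def c(im,x,y,w=100,h=75):return cv2.resize(im[y:y+h,x:x+w],(400,300),interpolation=cv2.INTER_CUBIC)
a=np.vstack([np.hstack([c(t,130,175,133,100),c(t,280,160)]),np.hstack([c(s,380,298),c(s,250,205,133,100)])])
cv2.imwrite('pics/z.png',a)
E
```

```text
(no output)
```

View pics/z.png

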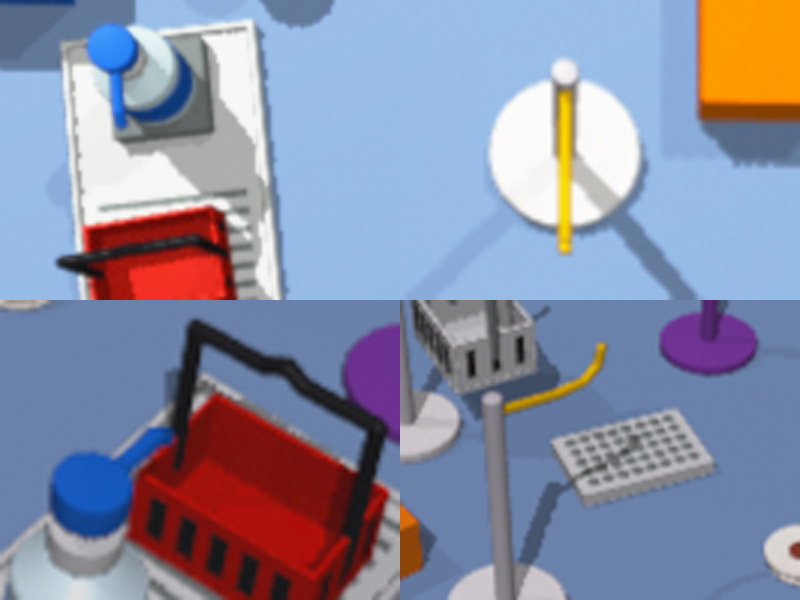

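```bash
cat > h.py <<'E'
import numpy as np
from plant import r
from scipy.spatial.transform import Rotation as R
def ray(n,uv,pose=None):
    c=r.camera_info(n);f=240/np.tan(np.radians(c['fov_y']/2))
    d=np.array([(uv[0]-c['cx'])/f,(uv[1]-c['cy'])/f,1.])
    if n=="wrist":
        T=np.eye(4);T[:3,:3]=R.from_euler('xyz',pose[1]).as_matrix();T[:3,3]=pose[0];T=T@c['T_tool_cam']
    else:T=np.linalg.inv(c['extrinsics'])
    d=T[:3,:3]@d
    return T[:3,3],d/np.linalg.norm(d)
def tri(rays):
    A=sum(np.eye(3)-np.outer(d,d) for o,d in rays);b=sum((np.eye(3)-np.outer(d,d))@o for o,d in rays)
    p=np.linalg.solve(A,b);return p,max(np.linalg.norm(np.cross(p-o,d)) for o,d in rays)
def atz(ry,z):
    o,d=ry;return o+d*(z-o[2])/d[2]
E
python3 - <<'E'
from h import *
for n,t,s in(("cap",(167.2,190.6),(403,341.2)),("hL",(150.6,262.4),(428.8,304.2)),("hR",(204.8,259.8),(475,330)),("peak",(179.9,255),(452.5,314.3)),("post",(321.2,178),(280.6,237.6)),("tip",(321.2,222.5),(317.1,220.6))):
    for S in(s,(s[0],s[1])):print(n,*[np.round(x,4) for x in tri([ray("top",t),ray("scene",S)])])
    z={'cap':.184,'post':.225,'tip':.226}.get(n,.145)
    print('   at z',atz(ray("top",t),z).round(3),atz(ray("scene",s),z).round(3))
E
```

```text
cap [0.6077 0.2637 0.1847] 0.0012
cap [0.6077 0.2637 0.1847] 0.0012
   at z [0.609 0.263 0.184] [0.606 0.264 0.184]
hL [0.468  0.2575 0.1909] 0.0429
hL [0.468  0.2575 0.1909] 0.0429
   at z [0.444 0.303 0.145] [0.464 0.202 0.145]
hR [0.4269 0.2357 0.0814] 0.056
hR [0.4269 0.2357 0.0814] 0.056
   at z [0.452 0.176 0.145] [0.445 0.309 0.145]
peak [0.4552 0.2445 0.1447] 0.0113
peak [0.4552 0.2445 0.1447] 0.0113
   at z [0.462 0.235 0.145] [0.447 0.253 0.145]
post [ 0.6349 -0.0957  0.2227] 0.0007
post [ 0.6349 -0.0957  0.2227] 0.0007
   at z [ 0.635 -0.096  0.225] [ 0.636 -0.093  0.225]
tip [ 0.5319 -0.0975  0.223 ] 0.0005
tip [ 0.5319 -0.0975  0.223 ] 0.0005
   at z [ 0.532 -0.098  0.226] [ 0.534 -0.094  0.226]
```

The cap triangulates to (0.607, 0.264, 0.185) and the hook post to (0.635, -0.096, 0.223), with the tip at (0.532, -0.097). These heights agree with the text, and the hook's yaw is about 0. The handle ends were crossed between the two views, so I'll refine those with the wrist camera above the tray.

```bash
python3 -m inch '[[0,0,0,0,0,0.1,-1],[0,0,0.1,0.03,0.05,0.2,-1],[0,0,0.81,0.44,0.5,0.26,-1],[0,0,0.81,0.44,0.5,0.26,-1],[0,0,0.81,0.44,0.5,0.26,-1],[0,0,0.81,0.44,0.5,0.26,-1],[0,0,0.81,0.44,0.5,0.26,-1],[0,0,0.81,0.44,0.5,0.26,-1],[0,0,0.81,0.44,0.5,0.26,-1],[0,0,0.81,0.44,0.5,0.26,-1]]' 60
```

```text
time: 1.95
position: [0.4485, -0.2972, 0.4042]
orientation: [-3.141, 0.0, 1.572]
wrist_force: [0.3, -0.6, -0.7]
finger_gap: 0.001
grip_force: 0.0
```

```bash
python3 -m inch '[[0,0,0,0.02,0.1,0,-1],[0,0,0,0.14,0.96,-0.03,-1],[0,0,0,0.14,0.96,-0.03,-1],[0,0,0,0.14,0.96,-0.03,-1],[0,0,0,0.14,0.96,-0.03,-1],[0,0,0,0.14,0.96,-0.03,-1],[0,0,0,0.14,0.96,-0.03,-1],[0,0,0,0.14,0.96,-0.03,-1],[0,0,0,0.14,0.96,-0.03,-1],[0,0,0,0.14,0.96,-0.03,-1]]' && python3 -m inch '[[0,0,0,0,0.01,0,-1],[0,0,0,0,0.01,0,-1],[0,0,0,0,0.01,0,-1],[0,0,0,0,0.01,0,-1]]'
python3 - <<'E'
from h import *
import cv2
s=r.sense();print(s['time'],s['position'],s['orientation'])
f=r.grab_frame("wrist");cv2.imwrite("pics/w1.png",f[:,:,::-1])
for q in("basket","cap"):
    for d in r.trace(q,"wrist")[:2]:print(q,d['score'],d['extent'])
E
```

```text
time: 3.2
position: [0.5331, 0.2802, 0.3854]
orientation: [-3.141, 0.0, 1.572]
wrist_force: [0.4, -1.0, 0.2]
finger_gap: 0.002
grip_force: 0.0
time: 3.7
position: [0.5328, 0.2838, 0.3867]
orientation: [3.141, -0.0, 1.571]
wrist_force: [-0.7, -0.9, -0.4]
finger_gap: 0.001
grip_force: 0.0
3.7 [0.53275124 0.28382303 0.38670731] [ 3.14100374e+00 -9.02047466e-05  1.57076208e+00]
basket 0.78 [213.7, 156.9, 294.8, 277.7]
basket 0.62 [445.7, 224.6, 514.0, 281.6]
cap 0.56 [332.0, 202.2, 421.7, 243.3]
```

View pics/w1.png

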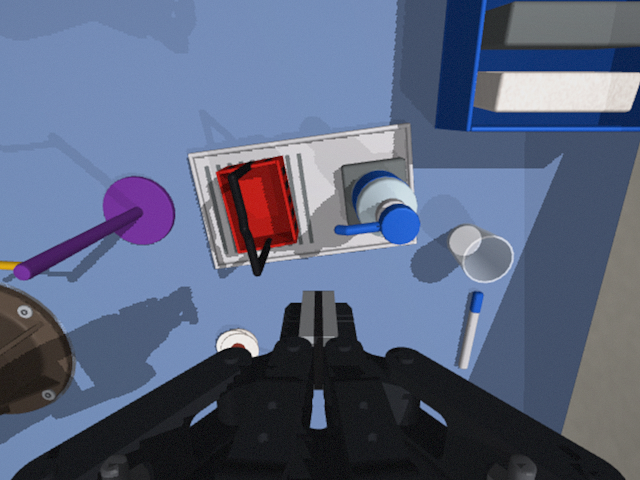

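The cap top is at (400,224). The handle bar runs from about (237,183) to (258,272), and the fingertips are at (320,300). I'll check the cap and take a second view nearer the handle.

```bash
python3 -m inch '[[0,0,0,-0.06,-0.01,0,-1],[0,0,0,-0.16,-0.02,-0.05,-1],[0,0,0,-0.16,-0.02,-0.05,-1],[0,0,0,-0.16,-0.02,-0.05,-1],[0,0,0,-0.16,-0.02,-0.05,-1],[0,0,0,-0.16,-0.02,-0.05,-1]]'
python3 - <<'E'
from h import *
import cv2,json
p1=([.53275,.28382,.38671],[3.141,0,1.57076])
print('cap',atz(ray("wrist",(400,224),p1),.184))
s=r.sense();print(s['time'],list(s['position']),list(s['orientation']))
f=r.grab_frame("wrist")[:,:,::-1];cv2.imwrite("pics/w2.png",f)
w=cv2.imread("pics/w1.png")
def c(im,x,y,w,h):return cv2.resize(im[y:y+h,x:x+w],(400,600),interpolation=cv2.INTER_CUBIC)
cv2.imwrite("pics/z2.png",np.hstack([c(w,200,150,100,150),c(f,220,110,160,240)]))
E
```

```text
time: 4.6
position: [0.4375, 0.273, 0.3565]
orientation: [3.141, -0.0, 1.572]
wrist_force: [1.2, -0.4, 0.5]
finger_gap: 0.002
grip_force: 0.0
cap [0.61018121 0.2677604  0.184     ]
4.6 [np.float64(0.43752610553880894), np.float64(0.2729827368954509), np.float64(0.3564673772621044)] [np.float64(3.141028826157646), np.float64(-0.00020032330665098463), np.float64(1.5716999832907854)]
```

View pics/z2.png

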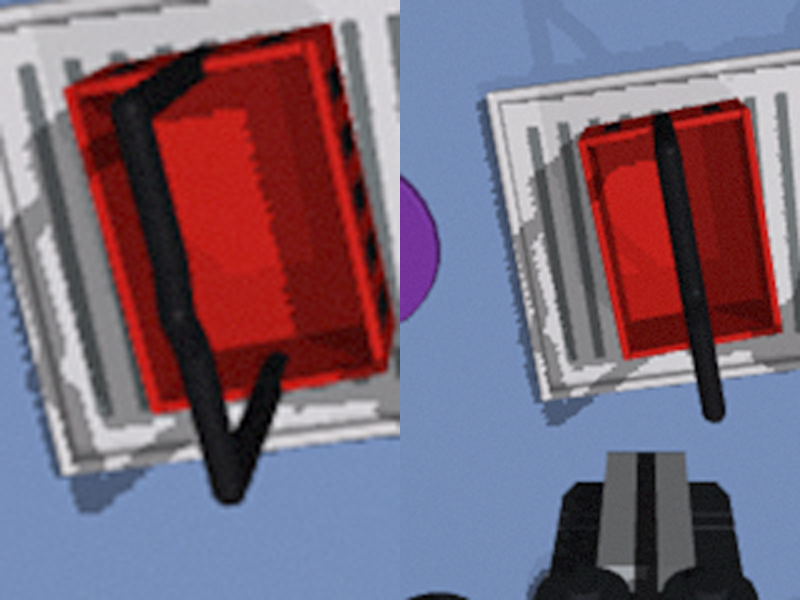

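```bash
python3 - <<'E'
from h import *
p1=([.53275,.28382,.38671],[3.141,0,1.57076]);p2=([.43753,.27298,.35647],[3.141,0,1.5717])
R1=lambda u:ray("wrist",u,p1)
R2=lambda u:ray("wrist",u,p2)
for n,a,b,s in(("+y",(232.5,177),(326.4,170),(475,330)),("-y",(257,272),(345.2,274.8),(428.8,304.2))):
    print(n,*tri([R1(a),R2(b)]),*tri([R1(a),R2(b),ray("scene",s)]),'z.143:',atz(R1(a),.143),atz(R2(b),.143),atz(ray("scene",s),.143))
E
```

```text
+y [0.44556953 0.30546459 0.14061263] 0.00019289914408660073 [0.4454552  0.30695368 0.14433893] 0.002118398998131441 z.143: [0.44613466 0.30564414 0.143     ] [0.44549596 0.30598773 0.143     ] [0.44334755 0.30820416 0.143     ]
-y [0.46547374 0.20041778 0.14330298] 0.00030757830893926076 [0.46547281 0.20233694 0.14661681] 0.0008806953070528988 z.143: [0.46545148 0.20062017 0.143     ] [0.46549967 0.19994422 0.143     ] [0.46226329 0.20100001 0.143     ]
```

The handle centre is (0.4555, 0.253), its height 0.143, its length 107 mm (as specified) and its yaw 0.188. I'll go above the cap, then press.

```bash
python3 -m inch '[[0,0,0,0.1,-0.005,0,-1],[0,0,0,0.2,-0.01,0,-1],[0,0,0,0.286,-0.012,0,-1],[0,0,0,0.286,-0.012,-0.1,-1],[0,0,0,0.286,-0.012,-0.2,-1],[0,0,0,0.286,-0.012,-0.235,-1],[0,0,0,0.286,-0.012,-0.235,-1],[0,0,0,0.286,-0.012,-0.235,-1]]'
```

```text
time: 5.65
position: [0.6089, 0.2658, 0.2166]
orientation: [3.14, -0.001, 1.572]
wrist_force: [-1.2, -0.2, 0.2]
finger_gap: 0.003
grip_force: 0.0
```

```bash
python3 -m inch '[[0,0,0,0,0,-0.015,-1],[0,0,0,0,0,-0.025,-1],[0,0,0,0,0,-0.03,-1],[0,0,0,0,0,-0.03,-1]]'
```

```text
time: 6.15
position: [0.6083, 0.2657, 0.1976]
orientation: [3.141, -0.0, 1.572]
wrist_force: [-1.0, 0.4, 4.7]
finger_gap: -0.0
grip_force: 2.3
```

```bash
python3 -m inch '[[0,0,0,0,0,-0.004,-1],[0,0,0,0,0,-0.008,-1],[0,0,0,0,0,-0.008,-1],[0,0,0,0,0,-0.008,-1]]'
```

```text
time: 6.65
position: [0.6083, 0.2657, 0.1934]
orientation: [3.141, -0.0, 1.572]
wrist_force: [-2.6, -1.2, 8.1]
finger_gap: -0.004
grip_force: 3.8
```

```bash
python3 -m inch '[[0,0,0,0,0,-0.002,-1],[0,0,0,0,0,-0.003,-1],[0,0,0,0,0,-0.003,-1]]'
```

```text
time: 7.02
position: [0.6083, 0.2657, 0.193]
orientation: [3.14, -0.001, 1.572]
wrist_force: [-5.7, -1.4, 17.1]
finger_gap: -0.002
grip_force: 8.6
```

It bottomed at 17 N with no further travel. Next: up, and over the handle.

```bash
python3 -m inch '[[0,0,0,0,0,0.05,-1],[0,0,0,0,0,0.12,-1],[0,0,0,0,0,0.18,-1],[0,0,0.12,-0.1,0.01,0.18,0.1],[0,0,0.12,-0.2,0.03,0.18,0.1],[0,0,0.12,-0.265,0.031,0.12,0.1],[0,0,0.12,-0.265,0.031,0.06,0.1],[0,0,0.12,-0.265,0.031,0.06,0.1],[0,0,0.12,-0.265,0.031,0.06,0.1]]'
python3 - <<'E'
from h import *
import cv2
s=r.sense();print(s['time'],list(s['position']),list(s['orientation']))
f=r.grab_frame("wrist")[:,:,::-1];cv2.imwrite("pics/w3.png",f)
E
```

```text
time: 8.15
position: [0.45, 0.2845, 0.2278]
orientation: [3.14, -0.0, 1.76]
wrist_force: [1.1, 0.1, 0.3]
finger_gap: 0.551
grip_force: 0.0
8.15 [np.float64(0.4500157382874936), np.float64(0.284480868187684), np.float64(0.2277647431524358)] [np.float64(3.1403886073126173), np.float64(-0.0002392118453846681), np.float64(1.7603982892179455)]
```

View pics/w3.png

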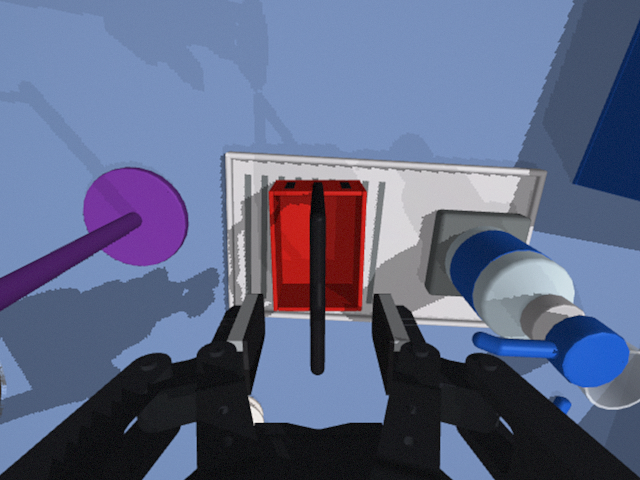

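The bar is centred between the open fingers (column 318), the basket is still in place, and the nozzle is clear on the right. Descend and grip.

```bash
python3 -m inch '[[0,0,0,0,0,-0.07,0.1],[0,0,0,0,0,-0.12,0.1],[0,0,0,0,0,-0.145,0.1],[0,0,0,0,0,-0.145,0.1],[0,0,0,0,0,-0.145,-1],[0,0,0,0,0,-0.145,-1],[0,0,0,0,0,-0.145,-1],[0,0,0,0,0,-0.145,-1],[0,0,0,0,0,-0.145,-1]]' 70
```

```text
time: 9.32
position: [0.4497, 0.2845, 0.1409]
orientation: [3.139, -0.0, 1.761]
wrist_force: [-0.1, -0.5, 6.5]
finger_gap: 0.088
grip_force: 68.3
```

Gripped. Lift gently, and check for sag before moving across.

```bash
python3 -m inch '[[0,0,0,0,0,0.01,-1],[0,0,0,0,0,0.03,-1],[0,0,0,0,0,0.06,-1],[0,0,0,0,0,0.1,-1],[0,0,0,0,0,0.14,-1],[0,0,0,0,0,0.18,-1],[0,0,-0.03,0,-0.03,0.18,-1],[0,0,-0.11,0,-0.08,0.18,-1],[0,0,-0.11,0.01,-0.15,0.18,-1],[0,0,-0.11,0.01,-0.22,0.18,-1]]' && python3 -m inch '[[0,0,0,0,-0.07,0,-1],[0,0,0,0,-0.14,0,-1],[0,0,0,0,-0.21,0,-1],[0,0,0,0,-0.27,0,-1],[0,0,0,0,-0.32,0,-1],[0,0,0,0,-0.35,0,-1],[0,0,0,0,-0.363,0,-1],[0,0,0,0,-0.363,0,-1],[0,0,0,0,-0.363,0,-1]]'
python3 - <<'E'
from h import *
import cv2
s=r.sense();print(s['time'],list(s['position']),list(s['orientation']))
a=r.grab_frame("scene")[:,:,::-1];b=r.grab_frame("wrist")[:,:,::-1]
cv2.imwrite("pics/s4.png",a);cv2.imwrite("pics/w4.png",b)
cv2.imwrite("pics/z4.png",np.hstack([cv2.resize(a[90:340,230:430],(400,500),interpolation=cv2.INTER_CUBIC),cv2.resize(b[:,100:484],(400,500))]))
E
```

```text
time: 10.58
position: [0.4547, 0.1502, 0.247]
orientation: [-3.141, 0.0, 1.586]
wrist_force: [0.8, -0.1, -1.7]
finger_gap: 0.09
grip_force: 68.2
time: 11.7
position: [0.455, -0.0651, 0.2476]
orientation: [-3.141, -0.0, 1.588]
wrist_force: [-0.5, -0.7, -0.6]
finger_gap: 0.091
grip_force: 68.2
11.7 [np.float64(0.45496429170468294), np.float64(-0.06507013715439126), np.float64(0.247592860884849)] [np.float64(-3.141338442888462), np.float64(-0.0001904712305860201), np.float64(1.587908213638741)]
```

View pics/z4.png

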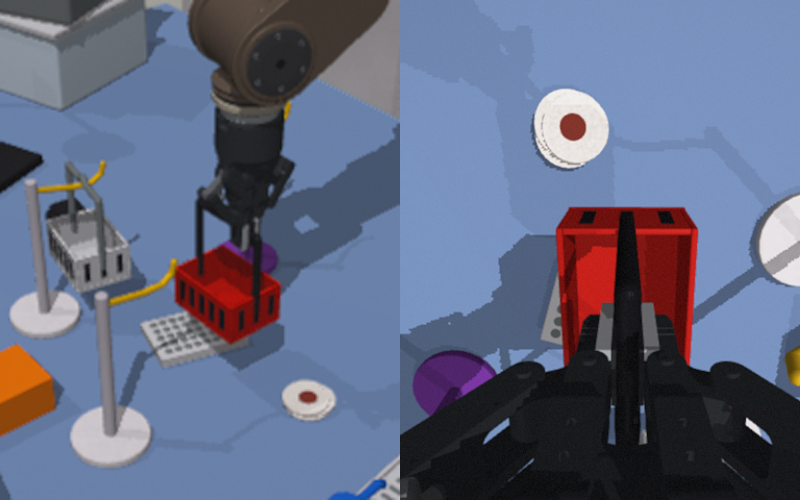

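The basket hangs level in the grip, with its handle vertical. The hook is ahead, at tip height below the bar and above the rim. Thread the hook in along +x.

```bash
python3 -m inch '[[0,0,0,0.02,0,0,-1],[0,0,0,0.06,0,0,-1],[0,0,0,0.1,0,0,-1],[0,0,0,0.14,0,0,-1],[0,0,0,0.17,0,0,-1],[0,0,0,0.18,0,0,-1],[0,0,0,0.18,0,0,-1],[0,0,0,0.18,0,0,-1]]'
python3 - <<'E'
from h import *
import cv2
s=r.sense();print(s['time'],list(s['position']),list(s['orientation']))
a=r.grab_frame("scene")[:,:,::-1];b=r.grab_frame("top")[:,:,::-1]
cv2.imwrite("pics/s5.png",a);cv2.imwrite("pics/t5.png",b)
cv2.imwrite("pics/z5.png",np.hstack([cv2.resize(a[150:330,230:374],(400,500),interpolation=cv2.INTER_CUBIC),cv2.resize(b[130:280,260:380],(400,500),interpolation=cv2.INTER_CUBIC)]))
E
```

```text
time: 12.8
position: [0.5627, -0.0655, 0.2477]
orientation: [-3.141, -0.0, 1.588]
wrist_force: [0.3, -0.5, -1.3]
finger_gap: 0.089
grip_force: 68.3
12.8 [np.float64(0.5627329421363357), np.float64(-0.06545576685628146), np.float64(0.2477373818680257)] [np.float64(-3.1413433452224164), np.float64(-3.314785861197045e-05), np.float64(1.5878494376596852)]
```

View pics/z5.png

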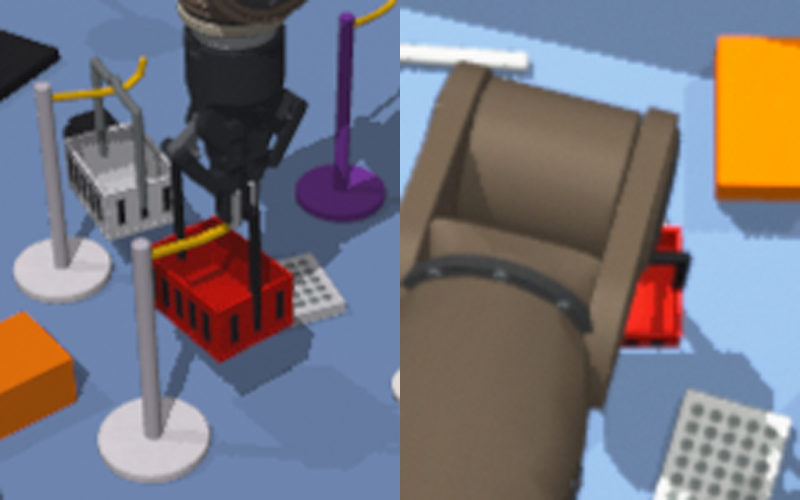

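The hook passes inside the handle. Lower it, watching the force.

```bash
python3 -m inch '[[0,0,0,0,0,-0.02,-1],[0,0,0,0,0,-0.045,-1],[0,0,0,0,0,-0.065,-1],[0,0,0,0,0,-0.073,-1],[0,0,0,0,0,-0.073,-1],[0,0,0,0,0,-0.073,-1]]'; python3 -m inch '[[0,0,0,0,0,-0.003,-1],[0,0,0,0,0,-0.005,-1],[0,0,0,0,0,-0.005,-1],[0,0,0,0,0,-0.005,-1]]'
```

```text
time: 13.65
position: [0.5634, -0.0656, 0.2042]
orientation: [3.141, 0.0, 1.588]
wrist_force: [-0.1, -0.1, -0.9]
finger_gap: 0.091
grip_force: 68.3
time: 14.15
position: [0.5633, -0.0655, 0.2012]
orientation: [3.141, 0.0, 1.588]
wrist_force: [-0.4, 0.5, 1.6]
finger_gap: 0.09
grip_force: 68.4
```

Contact on the hook (+1.6 N, weight carried). Release gently.

```bash
python3 -m inch '[[0,0,0,0,0,0,-0.7],[0,0,0,0,0,0,-0.6],[0,0,0,0,0,0,-0.4],[0,0,0,0,0,0,-0.1],[0,0,0,0,0,0,0.1],[0,0,0,0,0,0,0.1],[0,0,0,0,0,0,0.1],[0,0,0,0,0,0,0.1]]' 20; python3 -m inch '[[0,0,0,0,0,0.02,0.1],[0,0,0,0,0,0.05,0.1],[0,0,0,0,0,0.1,0.1],[0,0,0,0,0,0.18,0.1],[0,0,0,0,0,0.27,0.1],[0,0,0,-0.1,0.1,0.3,0.1],[0,0,0,-0.12,0.2,0.3,0.1],[0,0,0,-0.12,0.28,0.3,0.1],[0,0,0,-0.12,0.35,0.3,0.1],[0,0,0,-0.12,0.35,0.3,0.1]]'
python3 - <<'E'
from h import *
import cv2
a=r.grab_frame("scene")[:,:,::-1];b=r.grab_frame("top")[:,:,::-1]
cv2.imwrite("pics/s6.png",a);cv2.imwrite("pics/t6.png",b)
cv2.imwrite("pics/z6.png",np.hstack([cv2.resize(a[150:330,230:374],(400,500),interpolation=cv2.INTER_CUBIC),cv2.resize(b[130:280,260:380],(400,500),interpolation=cv2.INTER_CUBIC)]))
E
```

```text
time: 15.15
position: [0.5632, -0.0655, 0.2009]
orientation: [3.141, 0.0, 1.588]
wrist_force: [-0.1, -0.2, 0.2]
finger_gap: 0.55
grip_force: 0.0
time: 16.4
position: [0.4906, 0.1469, 0.3818]
orientation: [3.141, -0.0, 1.592]
wrist_force: [0.5, 0.0, -0.2]
finger_gap: 0.546
grip_force: 0.0
```

View pics/z6.png

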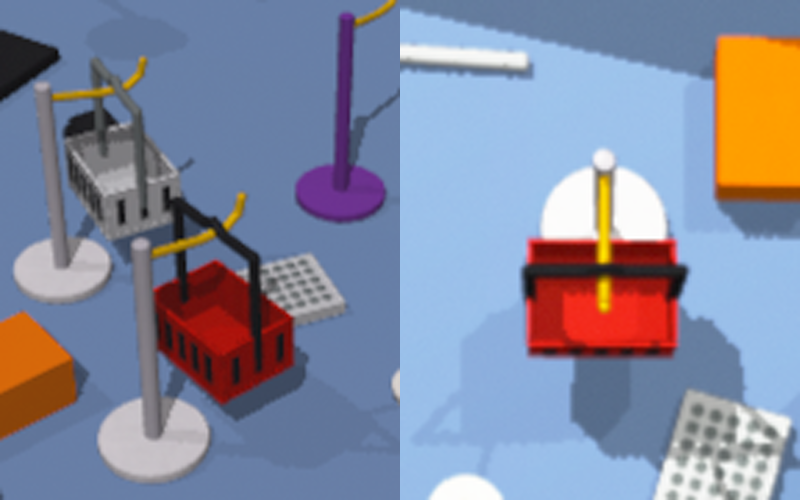

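The basket hangs level with the hook over the middle of its handle (top crop 605,270), and the arm is clear. Let it settle, compare frames, then hand in.

```bash
for i in 1 2 3; do python3 -m inch '[[0,0,0,0,0,0,0.1],[0,0,0,0,0,0,0.1],[0,0,0,0,0,0,0.1],[0,0,0,0,0,0,0.1],[0,0,0,0,0,0,0.1],[0,0,0,0,0,0,0.1],[0,0,0,0,0,0,0.1],[0,0,0,0,0,0,0.1],[0,0,0,0,0,0,0.1],[0,0,0,0,0,0,0.1]]' | head -1; done
python3 - <<'E'
from h import *
import cv2
def red():
    a=r.grab_frame("scene").astype(int);m=(a[...,0]>110)&(a[...,1]<60)&(a[...,2]<60);m[:,400:]=0
    y,x=np.nonzero(m);return x.mean().round(2),y.mean().round(2),len(x)
R_=[red() for _ in range(6)];print(R_)
if np.ptp([q[0] for q in R_])<.4 and np.ptp([q[1] for q in R_])<.4: print(r.finish_job())
E
```

```text
time: 17.75
time: 19.0
time: 20.25
[(np.float64(312.38), np.float64(270.32), 974), (np.float64(312.18), np.float64(270.35), 975), (np.float64(312.4), np.float64(270.25), 968), (np.float64(312.52), np.float64(270.15), 965), (np.float64(312.28), np.float64(270.23), 966), (np.float64(312.34), np.float64(270.19), 964)]
the job is handed in; nothing more can be done
None
```

The cap was pressed fully down and released, the red basket hangs level and still on the bare hook, and the job is handed in; no verdict was returned.

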